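# Hold the heat sink on the power supply for screwing

## Robot

A 6-joint arm with a two-finger parallel gripper is mounted at the origin on the work surface. World frame = base frame: x ahead of the robot, y to its left, z up, the work surface at z = 0. Lengths are in m, angles in degrees, forces in N, time in s.
With the tool pointing down it reaches from about 0.3 to 0.95 m from the base axis. Payload 3.1 kg.
Tool frame: the origin (TCP) lies midway between the tips of the shut fingers; the grasp point (between the pads) lies 19 mm behind it; z points along the fingers, y is the line along which they close (so a half turn about z gives the same grasp; the last joint's range is limited). The gripper opens to 85 mm and grips with 20 to 120 N. Pads are 22 mm wide; open, the fingers measure 114 mm over their backs; the gripper's body (76 mm by 85 mm) begins 54 mm behind the grasp point. The pads swing forward as they close: fully open they stand 13 mm farther back than shut.
Start: joints at [73.069, 17.653, 93.61, -0, 68.738, -3.994], TCP at [0.14, 0.609, 0.231] pointing down, gripper open.
Joint ranges: [-175.34, 175.34], [-45.06, 112.39], [2.9, 150.54], [-68.45, 248.45], [3.09, 151.38], [-168.51, 168.51]. Speed limits (degrees/s): [159.86, 159.86, 180, 180, 180, 180].

## Interface

Orientations are given as a 3x3 rotation matrix whose columns are the frame's x, y, z axes.
In Python, from cell import robot gives the robot as it stands.
- The arm moves only by the shell command python3 -m jog 'ROWS' [OPENING] [FORCE]. ROWS is JSON, a list of rows, each an object with "delta_pos": the shift along the tool's x, y, z as a fraction of full scale, a list of three; "rot": the turn, a rotation vector about the tool's x, y, z as a fraction of full scale, a list of three. A call has 1 to 12 rows; each row shifts and turns the commanded pose from where the row before left it, along the tool's axes as they then stand; what a row does not reach is not made up. Full scale, the value 1, is 0.12 m for a shift and pi/4 rad for a turn. A row lasts 1/12 s, in which the tool goes at most 41.7 mm and 7.16 degrees, less where a joint would pass 70% of its speed; a pose out of reach is approached as far as the arm can. A call with a number of a shift or a turn outside -1 to 1 is refused whole. A call with a gripper value outside its range is refused whole. OPENING is the opening, from -1 (shut) to 1 (fully open), set as the call begins (- or left out, the last holds). The fingers move at their own pace and stop on an object; FORCE is the grip in N (left out, the last holds). Time passes only in rows, so rows that do not move let the fingers close. It gives the time, the measured TCP pose, the force, the opening and the grip force at its end, in the units of the state.
- robot.get_obs(): the state, without advancing time (a new reading comes with each control period).
- robot.get_image(name): name is "side" or "top" or "wrist"; returns (picture, depth): 480x640x3 uint8, blue, green, red; 480x640 float32, m along the optical axis (not along the pixel's ray), 0 where there is no reading.
- robot.camera_params(name): a dict with "fovy" (degrees; the focal length in pixels is half the picture's height over the tangent of half this angle, whatever the lens; pixels are square), "cx", "cy" (the principal point, pixels), "world_to_cam" (4x4, takes a point from world to camera coordinates). Camera axes: x right, y down, z forward; pixel columns grow to the right and rows downward; lengths in m; the calibration is good to about 2 mm. A picture is of the moment at which its call begins: read the wrist's pose just before it. camera_params takes no time and is no camera call; for the wrist camera it gives the pose at the moment of the call.
- robot.hand_in(): hands the job in; it is judged then, once.
Trained networks look in the newest picture that a camera, given by its name, has taken for a name from the list of things; names that differ only in an ending like _2 or _b are one class to them, and where a whole thing is asked for, a point or a joint stands for the part that bears it (a point fixed in the world has none). Each returns a list of dicts, best first, with "conf" (0 to 1); they miss things now and then, are a little off and sometimes report something else, mostly with a low value. They report only what shows in the picture. A call takes as long as a camera call. They do not tell look-alikes from the thing itself.
- robot.search_frame(query, camera): "point" ([row, column] in pixels, amid what is visible of it).
- robot.cut_out(query, camera): "pixels" (480x640 bool, what is visible of it) and "point" ([row, column] in pixels, amid what is visible of it).
- robot.landmark_of(query, camera): "point" ([row, column] in pixels: a listed point, or the origin of a listed thing).
The state is a dict: "t": time; "qpos": joint angles; "dq": joint speeds; "joint_efforts": joint torques, N m; "ee_pos": TCP position; "orientation": TCP orientation; "ft_force": force on the tool from outside, world axes, zero at the start; "ft_torque": the same for the moment, N m; "width": finger opening in m; "finger_force": force on a finger pad.
Only numpy, scipy, OpenCV 4.12 (cv2) and the standard library are available. Lean on these libraries where they do the work, as an engineer would, in place of code of your own. Each camera call takes 0.05 s, during which the arm holds its last target. There are 200 camera calls.

## Task

Pick up the black heat sink and, as a third hand, hold it upright and square with its flat base against the outside of the opened power supply's rear panel, centred over the four screw holes, at their height clear of the bench, so that I can drive the screws from inside. Come up to the panel gently (over 40 N bends the sheet) and press with a steady 10 N, anywhere from 5 to 15 N being fine, for a few seconds, and finish while still gripping and pressing: do not let go. Leave the spare aluminium heat sink, the multimeter, the screwdriver and the dish of screws where they are.

Things in the scene. Friction and masses are not known exactly. Their poses are not given: they have to be found in the camera images.
- sink: The heat sink to hold: matt black aluminium, about 0.22 kg, 60 mm wide (its y), 75 mm high (z), 34 mm deep (x). Its +x side is the flat base plate, its face milled bare; eight upright fins point to -x. The outermost fins are flat side faces 60 mm apart, to be gripped from above. Starts standing upright on the bench. Origin: centre of its underside; top at 75 mm, base face at x = +17 mm.
- sink_face (a point): Centre of the heat sink's flat base face: 17 mm along the sink's x and 37.5 mm up from its underside; axes as the heat sink.
- panel: Rear panel of the opened supply: stiff aluminium sheet, 213 mm wide (y), 3 mm thick, upright from 10 to 98 mm above the bench. Origin on the bench below the middle of its outer face. +x points from the outer face into the supply, z up. The heat sink comes from the -x side and is pressed in +x, its axes then parallel to the panel's. Inlet and terminals at y = +-82 mm are nearly flush.
- supply: The opened bench power supply behind the panel: 213 mm wide (y), 260 mm deep in +x (280 mm with the front knobs), nothing in it higher than 98 mm. It is heavy and stays put. Origin and axes as the panel.
- mount (a point): Centre of the four screw holes (12 mm, oversize for M4 screws with washers; 40 mm apart across, 55 mm in height, round a dark window) on the panel's outer face, 53.5 mm above the bench; axes as the panel. With the heat sink in place its base face centre lies on this point and its underside 16 mm above the bench.
- spare_sink: Bystander: smaller heat sink in bare aluminium, 50 mm wide (y), 30 mm deep (x), 45 mm high, standing upright. Origin: centre of its underside.
- multimeter: Bystander: red and dark grey multimeter lying on its back, 185 mm long (x), 90 mm wide, 45 mm high. Origin: centre of its underside.
- screwdriver: Bystander: screwdriver with a yellow handle lying on the bench along its x, 200 mm long, 26 mm high, handle to -x. Origin: on the bench below its middle.
- screw_dish: Bystander: round steel dish, 84 mm across, 16 mm high, with brass screws. Origin: centre of its underside.
Not all that is in view belongs to the job. Of the things that look like the sink, take the one that is nearest to the robot's base at the start.

How it is judged (in metres and radians):
On the way:
1. the gripped heat sink is pressed flat on the rear panel over the holes with 5 to 15 N for 2 s (y of sink_face in the frame of mount between -0.004 and 0.004 m and z of sink_face in the frame of mount between -0.004 and 0.004 m and x of sink_face in the frame of mount between -0.003 and 0.003 m and angle between the x axis of sink and the x axis of panel, either way round below 0.06 rad and angle between the z axis of sink and the z axis of panel, either way round below 0.06 rad and contact force between sink and panel between 5 and 15 N and contact force between sink and the fingers above 2 N), for 2 s.
At the end, for the whole second after the job is handed in: Through the last second the heat sink is still touched by the fingers and pressed on the rear panel with 5 to 15 N, its base face within 3 mm of the panel, its centre within 4 mm of the hole centre sideways and in height, square and upright within 0.06 rad (all of step 1); the arm keeps its last pose, push and grip.
It fails at once if the panel is pushed with more than 40 N (contact force between panel and anything else above 40 N).
It fails at once if the spare aluminium heat sink is moved more than 15 mm (distance of spare_sink from where it was at the start of the episode above 0.015 m).
It fails at once if the multimeter is moved more than 15 mm (distance of multimeter from where it was at the start of the episode above 0.015 m).
It fails at once if the screwdriver is moved more than 15 mm (distance of screwdriver from where it was at the start of the episode above 0.015 m).
It fails at once if the screw dish is moved more than 15 mm (distance of screw_dish from where it was at the start of the episode above 0.015 m).
It also fails if it takes over 54 s, if anything falls off the work surface, if the arm or the gripper's body presses on something with over 40 N, if the wrist force passes 120 N, or if a joint passes its speed limit or range.

## Working session

There is one attempt and no reset: what is moved stays moved. The work goes in short steps, Python scripts to look and compute and a shell command to move; the robot and the scene stay as the last step left them, time stands still between calls to the robot, and variables do not carry over. Pictures are saved under pics/ and viewed, at most 10 in all, crops included, and the job is handed in when it is done.

```bash
mkdir -p pics; cat > h.py <<'E'
import numpy as np,cv2
from cell import robot
def cam(n):
    p=robot.camera_params(n); f=240/np.tan(np.radians(p['fovy'])/2)
    return f,p['cx'],p['cy'],np.array(p['world_to_cam'])
def cloud(n,d,c=None):
    f,cx,cy,T=c or cam(n); v,u=np.mgrid[:480,:640]
    P=np.stack([(u-cx)*d/f,(v-cy)*d/f,d,np.ones_like(d)],-1)
    return (P@np.linalg.inv(T).T)[...,:3]
E
python3 - <<'E'
from h import *
o=robot.get_obs();print({k:np.round(v,3).tolist() for k,v in o.items()})
ims=[]
for n in ['top','side','wrist']:
    im,d=robot.get_image(n);W=cloud(n,d);np.savez(f'{n}0.npz',im=im,d=d,W=W)
    print(n,np.round(cam(n)[3],3).tolist(),cam(n)[:3])
    for q in ['sink','spare_sink','panel','mount','multimeter','screwdriver','screw_dish']:
        if q!='mount':
          for r in robot.cut_out(q,n):
            m=r['pixels']&(d>0); P=W[m]
            if len(P)>5: print(n,q,round(r['conf'],2),np.round(r['point']),len(P),'lo',np.percentile(P,3,axis=0).round(3),'hi',np.percentile(P,97,axis=0).round(3))
    for q in ['mount','sink']:
        for r in robot.landmark_of(q,n): print(n,q,'LM',round(r['conf'],2),np.round(r['point']))
    ims.append(cv2.resize(im,(400,300)))
cv2.imwrite('pics/a.png',np.vstack([np.hstack(ims[:2]),np.hstack([ims[2],ims[2]*0])]))
E
```

```text
{'t': 0.0, 'qpos': [73.069, 17.707, 93.691, -0.001, 68.737, -3.992], 'dq': [0.054, 0.024, -0.104, -0.04, 0.017, 0.033], 'joint_efforts': [0.001, -41.526, -27.667, 0.0, 0.01, 0.0], 'ee_pos': [0.14, 0.608, 0.23], 'orientation': [[-0.975, 0.224, -0.001], [0.224, 0.975, -0.002], [0.0, -0.002, -1.0]], 'ft_force': [0.15, 0.017, 0.961], 'ft_torque': [-0.056, 0.003, 0.011], 'finger_force': 0.0, 'width': 0.086}
top [[-0.014, -1.0, -0.005, 0.126], [-0.997, 0.014, -0.07, 0.621], [0.07, 0.004, -0.998, 1.255], [0.0, 0.0, 0.0, 1.0]] (np.float64(589.0243837995562), 313.32334726180045, 246.5009254725586)
top sink 0.88 [269. 292.] 534 lo [ 0.56   0.133 -0.002] hi [0.597 0.193 0.079]
top sink 0.69 [249. 346.] 495 lo [ 0.583  0.029 -0.001] hi [0.64  0.075 0.079]
top sink 0.62 [262. 405.] 594 lo [ 0.565 -0.107  0.002] hi [ 0.607 -0.047  0.078]
top sink 0.59 [313. 322.] 366 lo [ 0.461  0.092 -0.002] hi [0.514 0.126 0.079]
top spare_sink 0.75 [274. 248.] 324 lo [ 0.541  0.24  -0.002] hi [0.59  0.277 0.049]
top spare_sink 0.73 [294. 475.] 1268 lo [ 0.415 -0.24   0.01 ] hi [ 0.605 -0.188  0.1  ]
top spare_s
[... 1333 characters left out ...]
[179. 469.] 3401 lo [ 0.414 -0.24   0.015] hi [ 0.605 -0.188  0.098]
side multimeter 0.81 [228. 245.] 3651 lo [0.713 0.102 0.009] hi [0.801 0.276 0.044]
side screwdriver 0.75 [372. 248.] 1225 lo [0.466 0.367 0.002] hi [0.636 0.418 0.027]
side screw_dish 0.74 [176. 320.] 749 lo [ 0.747 -0.088  0.002] hi [ 0.822 -0.012  0.017]
side mount LM 0.72 [180. 461.]
side sink LM 0.91 [239. 348.]
side sink LM 0.91 [280. 319.]
side sink LM 0.75 [213. 394.]
side sink LM 0.67 [288. 377.]
side sink LM 0.49 [235. 250.]
wrist [[0.224, 0.975, -0.0, -0.624], [0.926, -0.213, 0.311, -0.04], [0.303, -0.07, -0.951, 0.38], [0.0, 0.0, 0.0, 1.0]] (np.float64(419.10156154095114), 319.66950981716417, 242.21402461598933)
```

View pics/a.png

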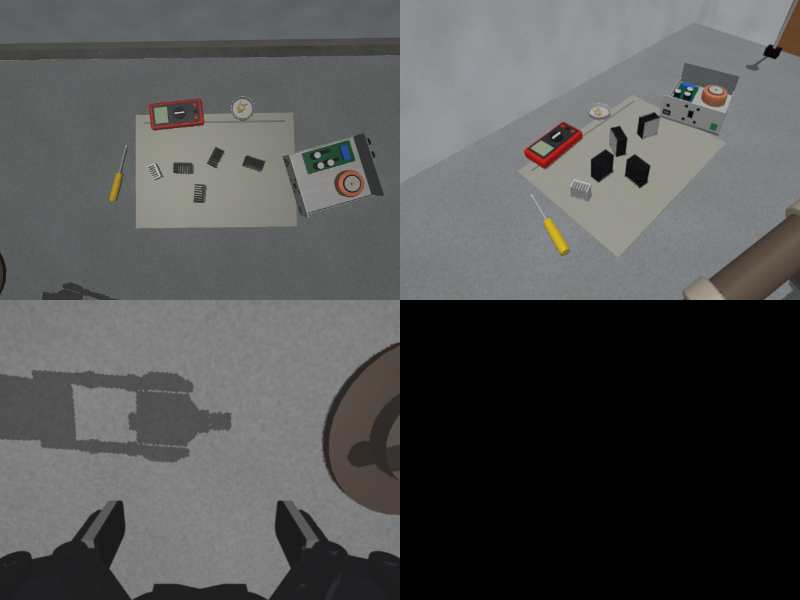

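Top view: the supply is at right with its panel facing left (+y). Four black sinks stand at the full-resolution pixels (313,322), (269,292), (249,346) and (262,405), given as row, column. The one at (313,322), at about (0.49, 0.11), is only 0.50 m from the base (the others are about 0.6 m), so it is the one meant. I'll confirm this with a crop and fit the poses.

```bash
python3 - <<'E'
from h import *
t=np.load('top0.npz');s=np.load('side0.npz')
cr=[cv2.resize(t['im'][270:350,270:370],(400,320),interpolation=cv2.INTER_CUBIC),cv2.resize(s['im'][220:320,320:445],(400,320),interpolation=cv2.INTER_CUBIC)]
cr2=cv2.resize(s['im'][110:250,400:575],(400,320),interpolation=cv2.INTER_CUBIC); cr3=cv2.resize(t['im'][235:355,440:590],(400,320),interpolation=cv2.INTER_CUBIC)
cv2.imwrite('pics/b.png',cv2.resize(np.vstack([np.hstack(cr),np.hstack([cr3,cr2])]),(750,600)))
def plane(P):
    for _ in range(5):
        c=P.mean(0);n=np.linalg.svd(P-c,full_matrices=False)[2][2];e=(P-c)@n;P=P[abs(e)<2.5*e.std()+1e-4]
    return c,n,e.std(),len(P)
for nm,A in (('top',t),('side',s)):
    W=A['W']
    m=(W[...,2]>0.068)&(W[...,2]<0.09)&(abs(W[...,0]-.488)<.05)&(abs(W[...,1]-.11)<.04)
    P=W[m]; r=cv2.minAreaRect(P[:,:2].astype(np.float32)*1000); print(nm,'sinktop',r,np.median(P[:,2]),len(P))
    # panel outer face: points in z .02...09 near line
    m=(W[...,2]>.02)&(W[...,2]<.092)&(W[...,0]>.42)&(W[...,0]<.60)
    L=(W[...,0]-.51)*-.262*-1+0; dist=(W[...,1]+.214)*.965-(W[...,0]-.51)*.262
    P=W[m&(abs(dist)<.012)]; c,n,sd,k=plane(P); print('panel',c,n,sd,k, 'yaw n',np.degrees(np.arctan2(n[1],n[0])))
    m=(W[...,2]>.094)&(W[...,2]<.105)&(abs(dist)<.03)&(W[...,0]>.38)&(W[...,0]<.64);P=W[m]
    print('paneltop',cv2.minAreaRect(P[:,:2].astype(np.float32)*1000),len(P))
# triangulate mount
def ray(n,rc):
    f,cx,cy,T=cam(n);i=np.linalg.inv(T);d=i[:3,:3]@[(rc[1]-cx)/f,(rc[0]-cy)/f,1];return i[:3,3],d/np.linalg.norm(d)
for nm,q in (('mount',[[296,470],[180,461]]),('sink',[[309,319],[288,377]])):
    (a,u),(b,v)=ray('top',q[0]),ray('side',q[1]); k=np.linalg.lstsq(np.c_[u,-v],b-a,rcond=None)[0]; print(nm,a+k[0]*u,b+k[1]*v)
E
```

```text
top sinktop ((488.8390197753906, 108.07855224609375), (33.59855651855469, 59.661285400390625), 84.31376647949219) 0.07520543674184621 239
panel [ 0.50953237 -0.21373536  0.05720186] [-0.26210536  0.9650277   0.00472516] 0.0005855474324877759 757 yaw n 105.19519734601836
paneltop ((509.93621826171875, -214.67379760742188), (212.65977478027344, 5.35737419128418), 14.992302894592285) 215
side sinktop ((488.7879638671875, 108.8443603515625), (36.46335220336914, 61.959999084472656), 84.35787963867188) 0.07455724942730102 516
panel [ 0.50732504 -0.21397254  0.05705361] [ 2.59281230e-01 -9.65801669e-01 -6.16857808e-04] 0.0015176871304794818 2408 yaw n -74.97257991842966
paneltop ((509.5202331542969, -213.72824096679688), (212.23226928710938, 10.398725509643555), 15.458454132080078) 299
mount [ 0.51203692 -0.20790484  0.06300469] [ 0.51493464 -0.20637969  0.06255882]
sink [ 0.48703154  0.10677904 -0.00118571] [ 0.48833836  0.10763872 -0.00123597]
```

View pics/b.png

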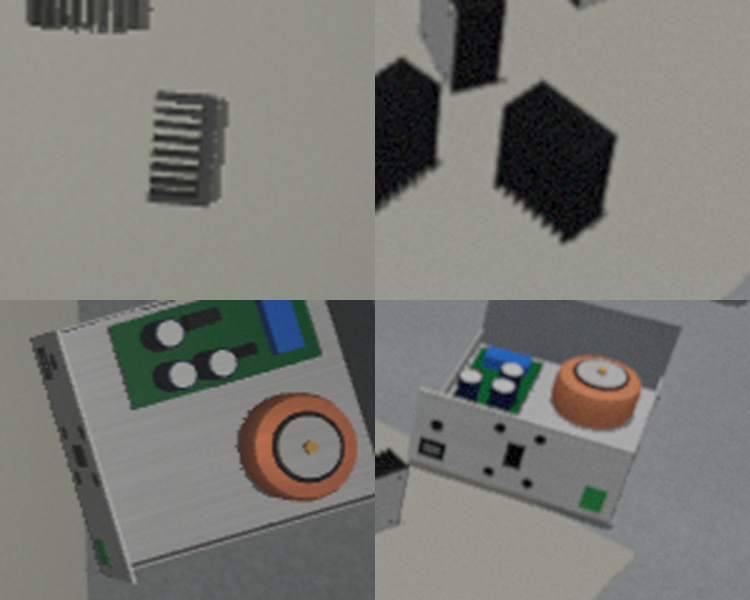

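The crop shows the target, which is the nearest to the base, with its fins toward +y and its milled base toward -y, facing the panel. In the top crop it sits at about (185,148), in the side crop at about (555,160). The panel's holes surround the dark window at about (515,455) in the lower right crop. I'll move above the sink and measure the holes in the saved side picture.

```bash
R='{"delta_pos":[-0.188,-0.170,0.021],"rot":[0,0,0]}'; python3 - <<'E'
from h import *
yaw=np.radians(-75);ex=np.array([np.cos(yaw),np.sin(yaw),0]);ey=np.array([-ex[1],ex[0],0]);O=np.array([.5097,-.2142,0])
for n in('side','top'):
    A=np.load(n+'0.npz');W=A['W'];g=A['im'].mean(-1);f,cx,cy,T=cam(n)
    # intersect rays with panel plane
    i=np.linalg.inv(T);v,u=np.mgrid[:480,:640];D=np.stack([(u-cx)/f,(v-cy)/f,np.ones_like(u,float)],-1)@i[:3,:3].T
    k=((O-i[:3,3])@ex)/(D@ex);P=i[:3,3]+k[...,None]*D;y=(P-O)@ey;z=P[...,2]
    m=(abs(y)<.06)&(z>.014)&(z<.094)
    b=(m&(g<np.median(g[m])*.6)).astype(np.uint8);N,L,S,C=cv2.connectedComponentsWithStats(b)
    for j in range(1,N):
        if S[j,4]>2:
            w=np.where(L==j,np.median(g[m])-g,0);print(n,S[j,4],'y %.4f z %.4f'%((w*y).sum()/w.sum(),(w*z).sum()/w.sum()))
E
python3 -m jog '[{"delta_pos":[-0.188,-0.170,0.021],"rot":[0,0,0]},{"delta_pos":[-0.188,-0.170,0.021],"rot":[0,0,0]},{"delta_pos":[-0.188,-0.170,0.021],"rot":[0,0,0]},{"delta_pos":[-0.188,-0.170,0.021],"rot":[0,0,0]},{"delta_pos":[-0.188,-0.170,0.021],"rot":[0,0,0]},{"delta_pos":[-0.188,-0.170,0.021],"rot":[0,0,0]},{"delta_pos":[-0.188,-0.170,0.021],"rot":[0,0,0]},{"delta_pos":[-0.188,-0.170,0.021],"rot":[0,0,0]},{"delta_pos":[-0.188,-0.170,0.021],"rot":[0,0,0]},{"delta_pos":[-0.188,-0.170,0.021],"rot":[0,0,0]}]' 1 60
python3 -m jog '[{"delta_pos":[-0.188,-0.170,0.021],"rot":[0,0,0]},{"delta_pos":[-0.188,-0.170,0.021],"rot":[0,0,0]},{"delta_pos":[-0.188,-0.170,0.021],"rot":[0,0,0]},{"delta_pos":[-0.188,-0.170,0.021],"rot":[0,0,0]},{"delta_pos":[-0.188,-0.170,0.021],"rot":[0,0,0]},{"delta_pos":[-0.188,-0.170,0.021],"rot":[0,0,0]},{"delta_pos":[-0.188,-0.170,0.021],"rot":[0,0,0]},{"delta_pos":[-0.188,-0.170,0.021],"rot":[0,0,0]},{"delta_pos":[-0.188,-0.170,0.021],"rot":[0,0,0]},{"delta_pos":[-0.188,-0.170,0.021],"rot":[0,0,0]}]'
python3 -m jog '[{"delta_pos":[0,0,0],"rot":[0,0,0.131]},{"delta_pos":[0,0,0],"rot":[0,0,0.131]},{"delta_pos":[0,0,0],"rot":[0,0,0.131]},{"delta_pos":[0,0,0],"rot":[0,0,0.131]},{"delta_pos":[0,0,0],"rot":[0,0,0.131]},{"delta_pos":[0,0,0],"rot":[0,0,0.131]},{"delta_pos":[0,0,0],"rot":[0,0,0.131]}]'
python3 -m jog '[{"delta_pos":[0,0,0],"rot":[0,0,0.131]},{"delta_pos":[0,0,0],"rot":[0,0,0.131]},{"delta_pos":[0,0,0],"rot":[0,0,0.131]},{"delta_pos":[0,0,0],"rot":[0,0,0.131]},{"delta_pos":[0,0,0],"rot":[0,0,0.131]},{"delta_pos":[0,0,0],"rot":[0,0,0.131]},{"delta_pos":[0,0,0],"rot":[0,0,0.131]},{"delta_pos":[0,0,0],"rot":[0,0,0]},{"delta_pos":[0,0,0],"rot":[0,0,0]}]'
```

```text
side 17 y 0.0199 z 0.0819
side 16 y -0.0200 z 0.0823
side 87 y -0.0002 z 0.0550
side 14 y 0.0200 z 0.0273
side 14 y -0.0202 z 0.0271
top 3 y 0.0198 z 0.0786
top 25 y 0.0003 z 0.0499
top 4 y -0.0195 z 0.0231
t: 2.18
ee_pos: [0.3149, 0.3586, 0.2063]
orientation: [[-0.975, 0.224, 0.001], [0.224, 0.975, 0.001], [-0.0, 0.001, -1.0]]
ft_force: [-0.0, -0.5, 0.2]
width: 0.0856
finger_force: 0.0
t: 3.02
ee_pos: [0.4892, 0.1091, 0.181]
orientation: [[-0.975, 0.224, 0.001], [0.224, 0.975, 0.0], [-0.001, 0.0, -1.0]]
ft_force: [0.4, 0.8, -1.0]
width: 0.0854
finger_force: 0.0
t: 3.6
ee_pos: [0.4885, 0.1104, 0.181]
orientation: [[-0.581, 0.814, 0.0], [0.814, 0.581, 0.0], [-0.0, 0.0, -1.0]]
ft_force: [0.0, -0.6, -0.5]
width: 0.0854
finger_force: 0.0
t: 4.35
ee_pos: [0.4884, 0.1105, 0.181]
orientation: [[0.093, 0.996, 0.0], [0.996, -0.093, 0.0], [0.0, 0.0, -1.0]]
ft_force: [-0.7, 0.4, 0.5]
width: 0.0852
finger_force: 0.0
```

Mount confirmed: the window and holes centre on panel y≈0, z≈53.5 mm (mean of two views). Now a wrist check above the sink.

```bash
python3 - <<'E'
from h import *
o=robot.get_obs();print(np.round(o['ee_pos'],4))
c=cam('wrist');im,d=robot.get_image('wrist');W=cloud('wrist',d,c)
m=(W[...,2]>0.068)&(W[...,2]<0.085)&(abs(W[...,0]-.488)<.036)&(abs(W[...,1]-.11)<.03)
P=W[m]; print(cv2.minAreaRect(P[:,:2].astype(np.float32)*1000),np.median(P[:,2]),len(P),np.percentile(P,[1,99],axis=0))
cv2.imwrite('pics/c.png',im)
E
```

```text
[0.4884 0.1105 0.181 ]
((489.4209289550781, 107.46082305908203), (34.843711853027344, 60.08412551879883), 84.35214233398438) 0.07453931650860574 2838 [[0.45936686 0.08918642 0.06845561]
 [0.51956306 0.12642831 0.07610785]]
```

View pics/c.png

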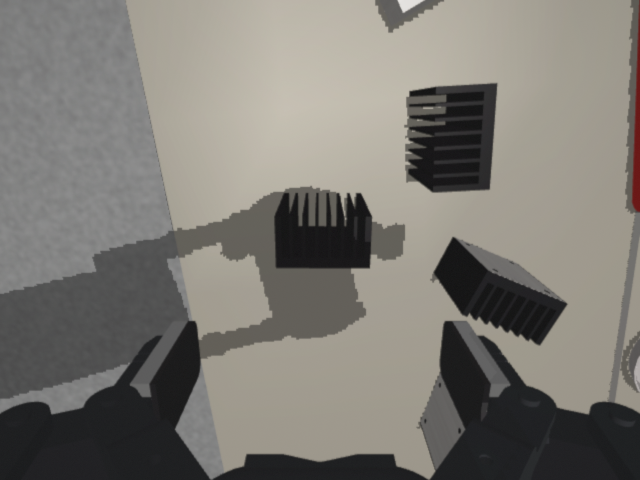

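The wrist view shows the target between and ahead of the fingers at about (322,230), fins up (+y). Its pose agrees with the top and side fits within 1 mm, and its top is at 74.5 mm, so I'll descend and grip.

```bash

python3 -m jog '[{"delta_pos":[-0.021,0.008,0],"rot":[0,0,0.007]},{"delta_pos":[0,0,0.19],"rot":[0,0,0]},{"delta_pos":[0,0,0.19],"rot":[0,0,0]},{"delta_pos":[0,0,0.19],"rot":[0,0,0]},{"delta_pos":[0,0,0.19],"rot":[0,0,0]},{"delta_pos":[0,0,0.19],"rot":[0,0,0]},{"delta_pos":[0,0,0.19],"rot":[0,0,0]},{"delta_pos":[0,0,0.05],"rot":[0,0,0]},{"delta_pos":[0,0,0.05],"rot":[0,0,0]},{"delta_pos":[0,0,0.05],"rot":[0,0,0]},{"delta_pos":[0,0,0],"rot":[0,0,0]}]' 1
python3 -m jog '[{"delta_pos":[0,0,0],"rot":[0,0,0]},{"delta_pos":[0,0,0],"rot":[0,0,0]},{"delta_pos":[0,0,0],"rot":[0,0,0]},{"delta_pos":[0,0,0],"rot":[0,0,0]},{"delta_pos":[0,0,0],"rot":[0,0,0]},{"delta_pos":[0,0,0],"rot":[0,0,0]},{"delta_pos":[0,0,0],"rot":[0,0,0]},{"delta_pos":[0,0,0],"rot":[0,0,0]},{"delta_pos":[0,0,0],"rot":[0,0,0]},{"delta_pos":[0,0,0],"rot":[0,0,0]},{"delta_pos":[0,0,0],"rot":[0,0,0]},{"delta_pos":[0,0,0],"rot":[0,0,0]}]' -1 80
```

```text
t: 5.32
ee_pos: [0.4893, 0.1078, 0.026]
orientation: [[0.1, 0.995, 0.0], [0.995, -0.1, -0.0], [-0.0, 0.0, -1.0]]
ft_force: [-0.1, -0.1, -0.2]
width: 0.0851
finger_force: 0.0
t: 6.32
ee_pos: [0.4907, 0.1081, 0.0275]
orientation: [[0.101, 0.995, 0.003], [0.995, -0.101, 0.0], [0.001, 0.003, -1.0]]
ft_force: [0.4, -0.3, 6.3]
width: 0.0591
finger_force: 86.4
```

Gripped at 59 mm. Lift, carry and turn to the standoff in front of the panel.

```bash

python3 -m jog '[{"delta_pos":[0,0,-0.08],"rot":[0,0,0]},{"delta_pos":[0,0,-0.17],"rot":[0,0,0]},{"delta_pos":[0,0,-0.2],"rot":[0,0,0]},{"delta_pos":[0,0,-0.2],"rot":[0,0,0]},{"delta_pos":[0,0,-0.12],"rot":[0,0,0]},{"delta_pos":[0,0,0],"rot":[0,0,0]}]'
python3 -m jog '[{"delta_pos":[-0.1,0.01,0],"rot":[0,0,0]},{"delta_pos":[-0.2,0.02,0],"rot":[0,0,0]},{"delta_pos":[-0.25,0.025,0],"rot":[0,0,0]},{"delta_pos":[-0.25,0.025,0],"rot":[0,0,0]},{"delta_pos":[-0.25,0.025,0],"rot":[0,0,0]},{"delta_pos":[-0.25,0.025,0],"rot":[0,0,0]},{"delta_pos":[-0.25,0.025,0],"rot":[0,0,0]},{"delta_pos":[-0.25,0.025,0],"rot":[0,0,0]},{"delta_pos":[-0.15,0.015,0],"rot":[0,0,0]},{"delta_pos":[-0.1,0.01,0],"rot":[0,0,0]}]'
python3 -m jog '[{"delta_pos":[0,0,0],"rot":[0,0,-0.07]},{"delta_pos":[0,0,0],"rot":[0,0,-0.11]},{"delta_pos":[0,0,0],"rot":[0,0,-0.11]},{"delta_pos":[0,0,0],"rot":[0,0,-0.11]},{"delta_pos":[0,0,0],"rot":[0,0,-0.06]},{"delta_pos":[0,0,0],"rot":[0,0,0]},{"delta_pos":[0,0,0],"rot":[0,0,0]},{"delta_pos":[0,0,0],"rot":[0,0,0]}]'
python3 - <<'E'
from h import *
o=robot.get_obs();print(np.round(o['ee_pos'],4),np.round(o['orientation'],4).tolist(),o['ft_force'])
R=np.array(o['orientation']);p=np.array(o['ee_pos'])
for n in('top','side','wrist'):
    c=cam(n);im,d=robot.get_image(n);W=cloud(n,d,c);np.savez(n+'1.npz',im=im,d=d,W=W)
    L=(W-p)@R
    m=(L[...,2]>-.085)&(L[...,2]<.05)&(abs(L[...,0])<.03)&(abs(L[...,1])<.034)
    P=W[m];print(n,len(P),np.percentile(L[m],[1,10,50,90,99],axis=0).round(4).tolist() if len(P) else '')
    cv2.imwrite(f'pics/d_{n}.png',im)
a,b=[cv2.imread(f'pics/d_{n}.png') for n in('side','wrist')]
cv2.imwrite('pics/d.png',np.hstack([cv2.resize(a[80:320,350:640],(400,331)),cv2.resize(b,(400,331))]))
E
```

```text
t: 6.82
ee_pos: [0.4913, 0.1082, 0.1219]
orientation: [[0.101, 0.995, 0.006], [0.995, -0.101, 0.001], [0.001, 0.006, -1.0]]
ft_force: [0.9, -0.1, -2.6]
width: 0.0594
finger_force: 86.5
t: 7.65
ee_pos: [0.4866, -0.1415, 0.1165]
orientation: [[0.103, 0.995, -0.004], [0.995, -0.103, 0.001], [0.0, -0.004, -1.0]]
ft_force: [-0.7, -0.4, -1.9]
width: 0.0593
finger_force: 86.5
t: 8.32
ee_pos: [0.488, -0.139, 0.1177]
orientation: [[-0.257, 0.967, -0.002], [0.967, 0.257, 0.001], [0.001, -0.001, -1.0]]
ft_force: [-0.2, -0.0, -2.1]
width: 0.0593
finger_force: 86.4
[ 0.488  -0.139   0.1177] [[-0.2566, 0.9665, -0.0017], [0.9665, 0.2566, 0.0007], [0.0011, -0.0015, -1.0]] [-2.17398646e-01 -1.93500900e-03 -2.08794600e+00]
top 206 [[0.0034, -0.0307, -0.0827], [0.0083, -0.0274, -0.074], [0.0155, 0.0117, -0.0136], [0.0179, 0.0303, 0.0212], [0.0185, 0.0335, 0.0297]]
side 1590 [[-0.0138, -0.0333, -0.0838], [-0.0098, -0.0288, -0.0756], [0.0097, 0.0008, -0.0284], [0.0183, 0.0256, 0.0145], [0.0205, 0.0328, 0.0252]]
wrist 50894 [[-0.0155, -0.0325, -0.0842], [-0.0107, -0.0268, -0.0786], [0.0092, -0.0001, -0.045], [0.0165, 0.0255, -0.0008], [0.0171, 0.0328, 0.0242]]
```

View pics/d.png

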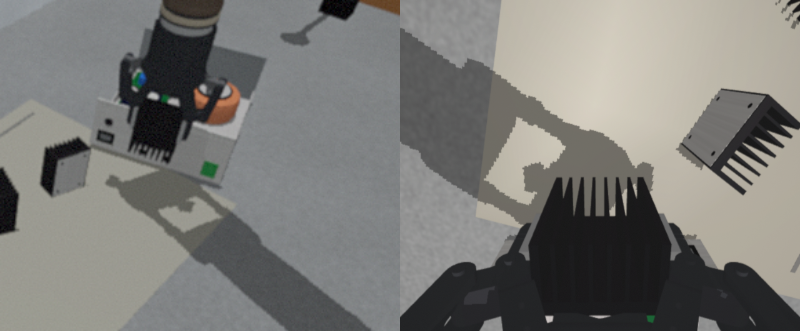

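The left crop (side) shows the sink gripped in front of the panel's holes, and the right (wrist) shows its fins at about (600,240) between the fingers. Now to work out its in-hand pose from this data.

```bash
python3 - <<'E'
from h import *
o=robot.get_obs();R=np.array(o['orientation']);p=np.array(o['ee_pos'])
for n in('top','side','wrist'):
    W=np.load(n+'1.npz')['W'];L=(W-p)@R
    m=(L[...,2]>.006)&(L[...,2]<.045)&(abs(L[...,0])<.03)&(abs(L[...,1])<.04);P=L[m]
    print(n,'low part y',np.percentile(P[:,1],[.5,2,98,99.5]).round(4),'z max',np.percentile(P[:,2],[95,98,99.5]).round(4))
    m=(L[...,2]>-.04)&(L[...,2]<.035)&(L[...,0]>.0135)&(L[...,0]<.024)&(abs(L[...,1])<.027);P=L[m]
    A=np.c_[P[:,1:],np.ones(len(P))];k=np.linalg.lstsq(A,P[:,0],rcond=None)[0]
    for _ in range(5):
        e=P[:,0]-A@k;q=abs(e)<.002;k=np.linalg.lstsq(A[q],P[q,0],rcond=None)[0]
    print('  fin tips x=%.3f y + %.3f z + %.4f'%tuple(k),len(P),q.sum())
# panel in each view again: yaw/pos by wrist? 
E
```

```text
top low part y [-0.0317 -0.0307  0.028   0.028 ] z max [0.0289 0.0306 0.0314]
  fin tips x=0.003 y + -0.005 z + 0.0178 72 60
side low part y [-0.0323 -0.0322  0.0264  0.0275] z max [0.0259 0.0266 0.0273]
  fin tips x=0.003 y + -0.009 z + 0.0178 296 229
wrist low part y [-0.0309 -0.0298  0.0272  0.0283] z max [0.0268 0.0276 0.0282]
  fin tips x=0.001 y + -0.002 z + 0.0167 4812 4361
```

```bash

python3 -m jog '[{"delta_pos":[0,0.013,0.1],"rot":[0,0,0]},{"delta_pos":[0,0.012,0.2],"rot":[0,0,0]},{"delta_pos":[0,0,0.2],"rot":[0,0,0]},{"delta_pos":[0,0,0.117],"rot":[0,0,0]},{"delta_pos":[-0.08,0,0],"rot":[0,0,0]},{"delta_pos":[-0.12,0,0],"rot":[0,0,0]},{"delta_pos":[-0.1,0,0],"rot":[0,0,0]},{"delta_pos":[-0.06,0,0],"rot":[0,0,0]},{"delta_pos":[0,0,0],"rot":[0,0,0]},{"delta_pos":[0,0,0],"rot":[0,0,0]},{"delta_pos":[0,0,0],"rot":[0,0,0]},{"delta_pos":[0,0,0],"rot":[0,0,0]}]'
python3 - <<'E'
from h import *
o=robot.get_obs();R=np.array(o['orientation']);p=np.array(o['ee_pos']);print(p.round(4),R.round(4).tolist(),np.round(o['ft_force'],2))
yaw=np.radians(-74.9);ex=np.array([np.cos(yaw),np.sin(yaw),0]);ey=np.array([-ex[1],ex[0],0]);O=np.array([.5097,-.2137,0])
print('tcp in panel',(p-O)@ex,(p-O)@ey)
for n in('top','side','wrist'):
    c=cam(n);im,d=robot.get_image(n);W=cloud(n,d,c);L=(W-p)@R
    cv2.imwrite(f'pics/e_{n}.png',im);np.savez(n+'2.npz',im=im,d=d,W=W)
    m=(L[...,2]>.006)&(L[...,2]<.04)&(abs(L[...,0])<.022)&(abs(L[...,1])<.04);P=L[m]
    if len(P)>20:print(n,len(P),'low part y',np.percentile(P[:,1],[.5,2,98,99.5]).round(4),'z max',np.percentile(P[:,2],[95,98,99.5]).round(4))
    X=np.stack([(W-O)@ex,(W-O)@ey,W[...,2]],-1)
    m=(abs(X[...,0])<.006)&(abs(X[...,1])<.1)&(X[...,2]>.02)&(X[...,2]<.09)&(L[...,0]<-.02);P=X[m]
    if len(P)>50:
        A=np.c_[P[:,1:],np.ones(len(P))];k=np.linalg.lstsq(A,P[:,0],rcond=None)[0];print('  panel x=%.4f y+%.4f z+%.4f'%tuple(k),len(P))
    m=(abs(X[...,0])<.012)&(X[...,2]>.093)&(X[...,2]<.103);P=X[m]
    if len(P)>20: print('  paneltop y',np.percentile(P[:,1],[.5,2,98,99.5]).round(4),'x',np.percentile(P[:,0],[2,50]).round(4),len(P))
a=cv2.imread('pics/e_side.png');b=cv2.imread('pics/e_wrist.png')
cv2.imwrite('pics/e.png',np.hstack([cv2.resize(a[80:300,390:610],(400,400)),cv2.resize(b,(400,400))]))
E
```

```text
t: 9.47
ee_pos: [0.5026, -0.1801, 0.0447]
orientation: [[-0.257, 0.966, -0.0], [0.966, 0.257, 0.0], [0.0, 0.0, -1.0]]
ft_force: [-0.2, 1.1, -2.3]
width: 0.0592
finger_force: 86.7
[ 0.5026 -0.1801  0.0447] [[-0.2574, 0.9663, -0.0], [0.9663, 0.2574, 0.0002], [0.0002, 0.0, -1.0]] [-0.18  1.06 -2.27]
tcp in panel -0.03433574451964991 0.0018754947955452695
top 78 low part y [-0.035  -0.0306  0.0337  0.0375] z max [0.0395 0.0397 0.0398]
  panel x=-0.0018 y+0.0073 z+-0.0005 322
  paneltop y [-0.106  -0.1044  0.1037  0.106 ] x [-0.0012  0.0008] 106
side 234 low part y [-0.0322 -0.0319  0.0264  0.0272] z max [0.026  0.0281 0.0394]
  panel x=0.0001 y+0.0016 z+-0.0005 1299
  paneltop y [-0.1056 -0.1038  0.8215  0.8228] x [-0.009  -0.0006] 204
wrist 3729 low part y [-0.0308 -0.0297  0.0272  0.0284] z max [0.0268 0.0276 0.0282]
  panel x=-0.0021 y+0.0110 z+0.0000 3892
```

View pics/e.png

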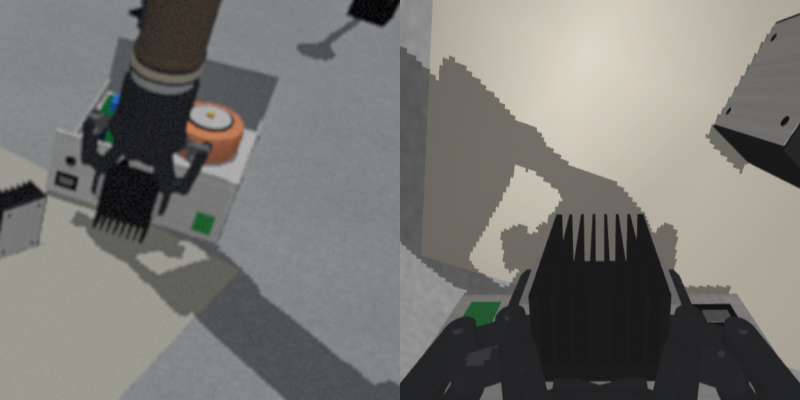

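The side crop shows the sink squarely in front of the holes at about (130,200), and the wrist view shows it centred between the panel's inlet and terminals. It is 0.4 mm off sideways and 1 mm high, with a gap of about 16 mm. I'll correct the height and close the gap slowly.

```bash

python3 -m jog '[{"delta_pos":[-0.03,0,0.008],"rot":[0,0,0]},{"delta_pos":[-0.03,0,0],"rot":[0,0,0]},{"delta_pos":[-0.025,0,0],"rot":[0,0,0]},{"delta_pos":[-0.015,0,0],"rot":[0,0,0]},{"delta_pos":[-0.008,0,0],"rot":[0,0,0]},{"delta_pos":[0,0,0],"rot":[0,0,0]},{"delta_pos":[0,0,0],"rot":[0,0,0]},{"delta_pos":[0,0,0],"rot":[0,0,0]},{"delta_pos":[0,0,0],"rot":[0,0,0]}]'
python3 -m jog '[{"delta_pos":[-0.006,0,0],"rot":[0,0,0]},{"delta_pos":[0,0,0],"rot":[0,0,0]},{"delta_pos":[0,0,0],"rot":[0,0,0]},{"delta_pos":[0,0,0],"rot":[0,0,0]}]'
python3 -m jog '[{"delta_pos":[-0.006,0,0],"rot":[0,0,0]},{"delta_pos":[0,0,0],"rot":[0,0,0]},{"delta_pos":[0,0,0],"rot":[0,0,0]},{"delta_pos":[0,0,0],"rot":[0,0,0]}]'
```

```text
t: 10.37
ee_pos: [0.506, -0.1927, 0.0434]
orientation: [[-0.257, 0.966, -0.0], [0.966, 0.257, 0.0], [0.0, -0.0, -1.0]]
ft_force: [0.1, 0.5, -2.0]
width: 0.0591
finger_force: 86.7
t: 10.7
ee_pos: [0.5063, -0.1935, 0.0435]
orientation: [[-0.258, 0.966, 0.0], [0.966, 0.258, -0.0], [-0.0, 0.0, -1.0]]
ft_force: [-0.7, 0.5, -3.1]
width: 0.0592
finger_force: 86.7
t: 11.03
ee_pos: [0.5065, -0.1942, 0.0435]
orientation: [[-0.257, 0.966, -0.0], [0.966, 0.257, 0.0], [0.0, -0.0, -1.0]]
ft_force: [0.2, 0.0, -1.4]
width: 0.0596
finger_force: 86.7
```

```bash

python3 -m jog '[{"delta_pos":[-0.006,0,0],"rot":[0,0,0]},{"delta_pos":[0,0,0],"rot":[0,0,0]},{"delta_pos":[0,0,0],"rot":[0,0,0]},{"delta_pos":[0,0,0],"rot":[0,0,0]}]' | grep -E 'ee|ft'
python3 -m jog '[{"delta_pos":[-0.006,0,0],"rot":[0,0,0]},{"delta_pos":[0,0,0],"rot":[0,0,0]},{"delta_pos":[0,0,0],"rot":[0,0,0]},{"delta_pos":[0,0,0],"rot":[0,0,0]}]'| grep -E 'ee|ft'
python3 -m jog '[{"delta_pos":[-0.006,0,0],"rot":[0,0,0]},{"delta_pos":[0,0,0],"rot":[0,0,0]},{"delta_pos":[0,0,0],"rot":[0,0,0]},{"delta_pos":[0,0,0],"rot":[0,0,0]}]'| grep -E 'ee|ft'
```

```text
ee_pos: [0.5067, -0.1949, 0.0435]
ft_force: [-0.0, -0.2, -1.9]
ee_pos: [0.5069, -0.1957, 0.0435]
ft_force: [0.2, -0.5, -1.7]
ee_pos: [0.507, -0.1963, 0.0435]
ft_force: [0.7, 0.2, -2.7]
```

```bash

python3 -m jog '[{"delta_pos":[-0.006,0,0],"rot":[0,0,0]},{"delta_pos":[0,0,0],"rot":[0,0,0]},{"delta_pos":[0,0,0],"rot":[0,0,0]},{"delta_pos":[0,0,0],"rot":[0,0,0]}]' | grep -E 'ee|ft'
python3 -m jog '[{"delta_pos":[-0.006,0,0],"rot":[0,0,0]},{"delta_pos":[0,0,0],"rot":[0,0,0]},{"delta_pos":[0,0,0],"rot":[0,0,0]},{"delta_pos":[0,0,0],"rot":[0,0,0]}]'| grep -E 'ee|ft'
```

```text
ee_pos: [0.5072, -0.197, 0.0435]
ft_force: [-0.1, 0.4, -2.0]
ee_pos: [0.5073, -0.1975, 0.0435]
ft_force: [-0.4, 1.8, -1.7]
```

```bash

python3 -m jog '[{"delta_pos":[-0.006,0,0],"rot":[0,0,0]},{"delta_pos":[0,0,0],"rot":[0,0,0]},{"delta_pos":[0,0,0],"rot":[0,0,0]},{"delta_pos":[0,0,0],"rot":[0,0,0]},{"delta_pos":[0,0,0],"rot":[0,0,0]}]' | grep -E 'ee|ft'
python3 -m jog '[{"delta_pos":[-0.004,0,0],"rot":[0,0,0]},{"delta_pos":[0,0,0],"rot":[0,0,0]},{"delta_pos":[0,0,0],"rot":[0,0,0]},{"delta_pos":[0,0,0],"rot":[0,0,0]},{"delta_pos":[0,0,0],"rot":[0,0,0]}]'| grep -E 'ee|ft'
```

```text
ee_pos: [0.5073, -0.1976, 0.0434]
ft_force: [-1.2, 4.4, 0.6]
ee_pos: [0.5073, -0.1975, 0.0435]
ft_force: [-0.5, 6.7, 1.8]
```

```bash

python3 -m jog '[{"delta_pos":[-0.004,0,0],"rot":[0,0,0]},{"delta_pos":[0,0,0],"rot":[0,0,0]},{"delta_pos":[0,0,0],"rot":[0,0,0]},{"delta_pos":[0,0,0],"rot":[0,0,0]},{"delta_pos":[0,0,0],"rot":[0,0,0]},{"delta_pos":[0,0,0],"rot":[0,0,0]}]'
python3 - <<'E'
from h import *
F=[];Q=[]
for i in range(6):
    robot.get_image('side' if i%2 else 'top');o=robot.get_obs();F.append(o['ft_force']);Q.append(o['ft_torque'])
F=np.array(F);print(F.round(1).tolist(),np.mean(Q,0).round(2));R=np.array(o['orientation']);p=np.array(o['ee_pos']);print(F.mean(0)@R,p,R.round(4).tolist())
for n in('side','wrist'):
    c=cam(n);im,d=robot.get_image(n);W=cloud(n,d,c);L=(W-p)@R;cv2.imwrite(f'pics/f_{n}.png',im)
    m=(L[...,2]>.006)&(L[...,2]<.04)&(L[...,0]<.022)&(L[...,0]>-.012)&(abs(L[...,1])<.036);P=L[m]
    print(n,len(P),'y',np.percentile(P[:,1],[.5,2,98,99.5]).round(4),'z max',np.percentile(P[:,2],[95,98,99.5]).round(4))
    m=(L[...,2]>-.04)&(L[...,2]<.035)&(L[...,0]>.0125)&(L[...,0]<.024)&(abs(L[...,1])<.027);P=L[m]
    A=np.c_[P[:,1:],np.ones(len(P))];k=np.linalg.lstsq(A,P[:,0],rcond=None)[0]
    for _ in range(5):
        e=P[:,0]-A@k;q=abs(e)<.002;k=np.linalg.lstsq(A[q],P[q,0],rcond=None)[0]
    print('  fin tips x=%.3f y + %.3f z + %.4f'%tuple(k),len(P),q.sum())
a=cv2.imread('pics/f_side.png')
cv2.imwrite('pics/f.png',cv2.resize(a[100:270,400:600],(700,595),interpolation=cv2.INTER_CUBIC))
E
```

```text
t: 14.03
ee_pos: [0.5072, -0.1975, 0.0434]
orientation: [[-0.257, 0.966, -0.002], [0.966, 0.257, 0.003], [0.003, -0.001, -1.0]]
ft_force: [-0.5, 8.7, 2.5]
width: 0.0593
finger_force: 87.0
[[-1.3, 8.2, 1.4], [-0.9, 8.3, 2.0], [-1.2, 8.3, 2.0], [-1.4, 7.5, 2.5], [-1.3, 8.1, 1.3], [-0.6, 7.8, 1.9]] [1.03 0.05 0.14]
[ 8.03050861  0.9956529  -1.83129756] [ 0.50723769 -0.19751526  0.04344686] [[-0.2574, 0.9663, -0.0017], [0.9663, 0.2574, 0.0028], [0.0032, -0.0009, -1.0]]
side 259 y [-0.0322 -0.0321  0.0277  0.0344] z max [0.0396 0.0398 0.04  ]
  fin tips x=0.003 y + 0.005 z + 0.0175 249 177
wrist 3643 y [-0.0308 -0.0296  0.0273  0.0284] z max [0.0268 0.0275 0.0281]
  fin tips x=0.002 y + -0.003 z + 0.0167 5153 4305
```

View pics/f.png

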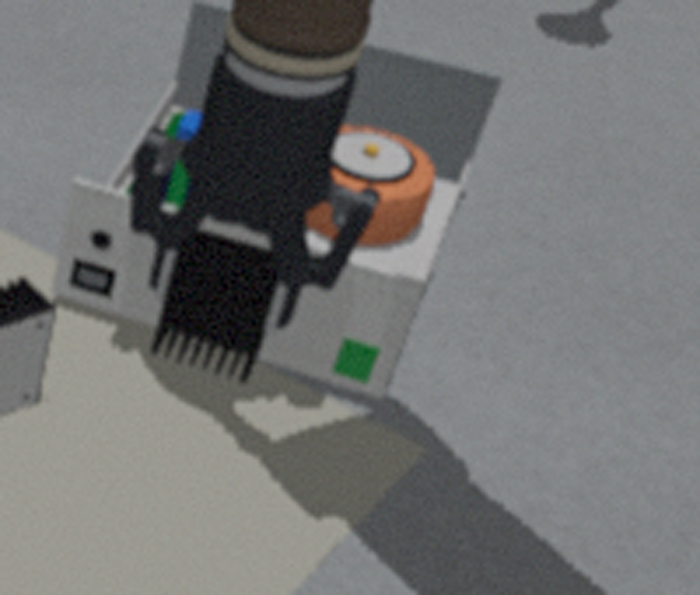

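The pictures show the sink flat over the holes, between inlet and terminals, with its underside clear of the bench. Sideways it's +0.3 mm and in height about -0.3 mm, with the press at 8 N. I'll nudge to about 10 N and hold.

```bash
Z='x'
python3 -m jog '[{"delta_pos":[-0.003,0,0],"rot":[0,0,0]},{"delta_pos":[0,0,0],"rot":[0,0,0]},{"delta_pos":[0,0,0],"rot":[0,0,0]},{"delta_pos":[0,0,0],"rot":[0,0,0]},{"delta_pos":[0,0,0],"rot":[0,0,0]},{"delta_pos":[0,0,0],"rot":[0,0,0]},{"delta_pos":[0,0,0],"rot":[0,0,0]},{"delta_pos":[0,0,0],"rot":[0,0,0]},{"delta_pos":[0,0,0],"rot":[0,0,0]},{"delta_pos":[0,0,0],"rot":[0,0,0]},{"delta_pos":[0,0,0],"rot":[0,0,0]},{"delta_pos":[0,0,0],"rot":[0,0,0]}]'
python3 -m jog '[{"delta_pos":[0,0,0],"rot":[0,0,0]},{"delta_pos":[0,0,0],"rot":[0,0,0]},{"delta_pos":[0,0,0],"rot":[0,0,0]},{"delta_pos":[0,0,0],"rot":[0,0,0]},{"delta_pos":[0,0,0],"rot":[0,0,0]},{"delta_pos":[0,0,0],"rot":[0,0,0]},{"delta_pos":[0,0,0],"rot":[0,0,0]},{"delta_pos":[0,0,0],"rot":[0,0,0]},{"delta_pos":[0,0,0],"rot":[0,0,0]},{"delta_pos":[0,0,0],"rot":[0,0,0]},{"delta_pos":[0,0,0],"rot":[0,0,0]},{"delta_pos":[0,0,0],"rot":[0,0,0]}]'|grep -E 'ee|ft'
python3 -m jog '[{"delta_pos":[0,0,0],"rot":[0,0,0]},{"delta_pos":[0,0,0],"rot":[0,0,0]},{"delta_pos":[0,0,0],"rot":[0,0,0]},{"delta_pos":[0,0,0],"rot":[0,0,0]},{"delta_pos":[0,0,0],"rot":[0,0,0]},{"delta_pos":[0,0,0],"rot":[0,0,0]},{"delta_pos":[0,0,0],"rot":[0,0,0]},{"delta_pos":[0,0,0],"rot":[0,0,0]},{"delta_pos":[0,0,0],"rot":[0,0,0]},{"delta_pos":[0,0,0],"rot":[0,0,0]},{"delta_pos":[0,0,0],"rot":[0,0,0]},{"delta_pos":[0,0,0],"rot":[0,0,0]}]'|grep -E 'ee|ft'
python3 -m jog '[{"delta_pos":[0,0,0],"rot":[0,0,0]},{"delta_pos":[0,0,0],"rot":[0,0,0]},{"delta_pos":[0,0,0],"rot":[0,0,0]},{"delta_pos":[0,0,0],"rot":[0,0,0]},{"delta_pos":[0,0,0],"rot":[0,0,0]},{"delta_pos":[0,0,0],"rot":[0,0,0]},{"delta_pos":[0,0,0],"rot":[0,0,0]},{"delta_pos":[0,0,0],"rot":[0,0,0]},{"delta_pos":[0,0,0],"rot":[0,0,0]},{"delta_pos":[0,0,0],"rot":[0,0,0]},{"delta_pos":[0,0,0],"rot":[0,0,0]},{"delta_pos":[0,0,0],"rot":[0,0,0]}]'
```

```text
t: 15.43
ee_pos: [0.5072, -0.1975, 0.0435]
orientation: [[-0.257, 0.966, -0.002], [0.966, 0.257, 0.003], [0.004, -0.001, -1.0]]
ft_force: [-1.3, 9.2, 2.2]
width: 0.0592
finger_force: 87.0
ee_pos: [0.5072, -0.1975, 0.0435]
ft_force: [-1.5, 8.7, 2.1]
ee_pos: [0.5072, -0.1975, 0.0435]
ft_force: [-0.7, 9.1, 3.0]
t: 18.43
ee_pos: [0.5072, -0.1975, 0.0434]
orientation: [[-0.257, 0.966, -0.002], [0.966, 0.257, 0.003], [0.004, -0.001, -1.0]]
ft_force: [-0.2, 8.3, 2.5]
width: 0.0594
finger_force: 87.0
```

Steady at about 9 N for over 3 s, position unchanged, well inside 5–15 N.

```bash
python3 -c "
from cell import robot
print(robot.hand_in())"
```

```text
the job is handed in; nothing more can be done
None
```

The black heat sink is gripped and pressed squarely on the rear panel at about 9 N, within about 1 mm of the hole centre by my camera measurements, and was steady there for over 3 s before I handed the job in; no verdict came back.

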